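Take the finished bracket out of the vise and hang it on the J-hook

ROBOT

A 6-joint arm with a two-finger parallel gripper is mounted at the origin on the work surface. World frame = base frame: x ahead of the robot, y to its left, z up, the work surface at z = 0. Lengths are in m, angles in rad, forces in N, time in s.
With the tool pointing down it reaches from about 0.325 to 0.9 m from the base axis. Payload 3.5 kg.
Tool frame: the origin (TCP) lies on the centre line of the jaws, within the pads' length; the fingertips stand 8 mm ahead of it and the grasp point (between the pads) lies 11 mm behind it; z points along the fingers, y is the line along which they close (so a half turn about z gives the same grasp; the last joint's range is limited). The gripper opens to 85 mm and grips with 20 to 120 N. Pads are 22 mm wide; open, the fingers measure 114 mm over their backs; the gripper's body (76 mm by 85 mm) begins 54 mm behind the grasp point. The pads swing forward as they close: fully open they stand 13 mm farther back than shut.
Start: joints at [-1.291, 0.276, -0.026, 1.268, 0, 1.467], TCP at [0.233, -0.58, 0.239] pointing down, gripper open.
Joint ranges: [-3.12, 3.12], [-0.85, 1.88], [-1.08, 1.24], [-1.95, 2.15], [-1.57, 1.53], [-3.14, 3.14]. Speed limits (rad/s): [2.57, 2.57, 3.14, 3.14, 3.14, 3.14].

INTERFACE

Orientations are given as [roll, pitch, yaw] about the fixed x, y, z axes, in that order (R = Rz(yaw) Ry(pitch) Rx(roll)).
In Python, from station import arm gives the robot as it stands.
- The arm moves only by the shell command python3 -m pendant 'ROWS' [OPENING]. ROWS is JSON, a list of rows, each an object with "linear": the shift along the world's x, y, z scaled (see below), a list of three; "roll": the turn about the world's z scaled (see below). In form: [{"linear": [x, y, z], "roll": roll}, ...]. A call has 1 to 8 rows; each row shifts and turns the commanded pose from where the row before left it; what a row does not reach is not made up. The controller multiplies each number of a shift by 0.025 m and each number of a turn by 0.15 rad. A row lasts 1/10 s, in which the tool goes at most 50 mm and 8.59 degrees, less where a joint would pass 70% of its speed; a pose out of reach is approached as far as the arm can. A call with a number of a shift or a turn outside -1 to 1 is refused whole. A call with a gripper value outside its range is refused whole. OPENING is the finger opening in mm, from 0 to 85.4, set as the call begins (- or left out, the last holds). The fingers move at their own pace and stop on an object; the grip force is fixed at half the most. Time passes only in rows, so rows that do not move let the fingers close. It gives the time, the measured TCP pose, the force, the opening and the grip force at its end, in the units of the state.
- arm.sense(): the state, without advancing time (a new reading comes with each control period).
- arm.snapshot(name): name is "scene" or "top" or "wrist"; returns (picture, depth): 480x640x3 uint8, blue, green, red; 480x640 float32, m along the optical axis (not along the pixel's ray), 0 where there is no reading.
- arm.camera_params(name): a dict with "fovy" (degrees; the focal length in pixels is half the picture's height over the tangent of half this angle, whatever the lens; pixels are square), "cx", "cy" (the principal point, pixels), "world_from_camera" (4x4, takes a point from camera to world coordinates). Camera axes: x right, y down, z forward; pixel columns grow to the right and rows downward; lengths in m; the calibration is good to about 2 mm. A picture is of the moment at which its call begins: read the wrist's pose just before it. camera_params takes no time and is no camera call; for the wrist camera it gives the pose at the moment of the call.
- arm.sign_off(): hands the job in; it is judged then, once.
Trained networks look in the newest picture that a camera, given by its name, has taken for a name from the list of things; names that differ only in an ending like _2 or _b are one class to them, and where a whole thing is asked for, a point or a joint stands for the part that bears it (a point fixed in the world has none). Each returns a list of dicts, best first, with "confidence" (0 to 1); they miss things now and then, are a little off and sometimes report something else, mostly with a low value. They report only what shows in the picture. A call takes as long as a camera call. They do not tell look-alikes from the thing itself.
- arm.silhouettes(camera, query): "region" (480x640 bool, what is visible of it) and "xy" ([column, row] in pixels, amid what is visible of it).
The state is a dict: "time": time; "qpos": joint angles; "qvel": joint speeds; "effort": joint torques, N m; "ee_pos": TCP position; "tool_rot": TCP orientation; "wrist_force": force on the tool from outside, world axes, zero at the start; "torque": the same for the moment, N m; "width": finger opening in m; "grasp_force": force on a finger pad.
Only numpy, scipy, OpenCV 4.12 (cv2) and the standard library are available. Lean on these libraries where they do the work, as an engineer would, in place of code of your own. Each camera call takes 0.05 s, during which the arm holds its last target. There are 200 camera calls.

TASK

The finished gearbox mounting bracket is still in the sliding-jaw vise: pull the jaw fully open and leave it open, then lift the bracket out. Bring its window over the upturned tip of the J-hook from the side, lower it gently into the throat (no banging on the hook) before letting go, and leave it hanging there still and upright, square across the hook. Do not disturb the gear, the bearing or the screwdriver.

Things in the scene. Friction and masses are not known exactly. Their poses are not given: they have to be found in the camera images.
- vise: Blue bench vise, fixed to the bench, 270 mm long (along its x) by 100 mm wide. Origin on the bench under the middle of the bracket's seat; z up; +x is the direction in which the moving jaw opens. The bracket stands on the vise bed, 50 mm above the bench. The fixed jaw lies on the -x side, its top 95 mm above the bench.
- vise_jaw (a joint): Travel of the moving jaw in m along the vise's +x: 0 shut, 0.045 fully open (end stop); starts at 0 to 0.003. Slides with about 4 N friction and stays where left. Its steel lip, 2 mm above the bracket's foot, overlaps the foot by 8 mm when shut, so the bracket cannot be lifted until it has opened. Top of the moving jaw 80 mm above the bench.
- jaw_post (a point): Steel pull post standing up on the rear of the moving jaw: 16 mm thick along the vise's x, 40 mm wide along its y, its upper 55 mm free; top 127 mm above the bench. This point is on its centre line 19 mm below its top, 100 mm in +x from the bracket's seat when shut. Pinch it from above across its 16 mm, and move it along the vise's +x.
- bracket_tab (a point): Middle of the tab on top of the cast aluminium bracket, 152 mm above the foot's underside. The tab is 12 mm thick (x), 44 mm wide (y), from 125 to 178 mm above the underside. x across the thickness (in the vise, along the vise's x), y across the width, z up; alike either way round. Pinch it from above across its 12 mm.
- bracket_eye (a point): Top of the bracket's window, 110 mm above the foot's underside, 42 mm below the middle of the tab; axes as for bracket_tab. The window goes through the web along x, 32 mm wide, 60 mm high (50 to 110 mm above the underside); its upper edge is a blunt upside-down V, 10 mm lower at each side, which centres itself on a bar.
- bracket: The bracket, about 0.45 kg, 178 mm tall, upright: foot 36 x 90 x 18 mm (x, y, z), on it a web 12 mm thick (x) and 64 mm wide (y) with a window through it, the plain tab on top. Origin at the centre of the foot's underside, axes as for bracket_tab.
- hook_stand: Steel J-hook fixed to the bench. Origin on the bench under the throat's middle; z up; +x from the upright to the free tip, the loading side. Base 12 mm thick, x -145 to 35, 110 mm wide. Upright 25 mm square at x -105, top 190 mm up. A 10 mm round bar runs along +x, top 189 mm up, dips to the throat (level x -16 to 16) and turns up to the tip (ends x +31, top 193 mm up).
- hook_throat (a point): Middle of the throat, on the upper side of the bar, 175 mm above the bench; axes as for hook_stand. When the bracket hangs properly, its web crosses the bar (bracket x along hook x) and bracket_eye lies about 1 mm above this point. The tip stands 18 mm above it, the bar on the upright's side 14 mm above it.
- gear: Bystander: steel gear lying flat, about 104 mm across, 34 mm high. Origin under its centre. Leave alone.
- bearing: Bystander: dark steel bearing ring lying flat, 90 mm across, 22 mm high. Origin under its centre. Leave alone.
- screwdriver: Bystander: blue-handled screwdriver lying on the bench, about 200 mm long. Leave alone.
There are look-alikes about, which are no part of the job. Of the things like the bracket, leave any that is purple; of the rest the smaller one is meant.

How it is judged:
By the outcome, as a careful person would: the job done as asked, in the order asked, and still so for the second after the job is handed in, with the robot touching nothing.
It also fails if it takes over 59 s, if anything falls off the work surface, if the arm or the gripper's body presses on something with over 40 N, if the wrist force passes 120 N, or if a joint passes its speed limit or range.

## Working session

There is one attempt and no reset: what is moved stays moved. The work goes in short steps, Python scripts to look and compute and a shell command to move; the robot and the scene stay as the last step left them, time stands still between calls to the robot, and variables do not carry over. Pictures are saved under pics/ and viewed, at most 10 in all, crops included, and the job is handed in when it is done.

```bash
mkdir -p pics; ls; cat > h.py <<'E'
from station import arm
import numpy as np, cv2
def snap(n):
    P=arm.camera_params(n); im,d=arm.snapshot(n); return im,d,P
def cloud(d,P):
    f=240/np.tan(np.radians(P["fovy"])/2); v,u=np.mgrid[:480,:640]
    c=np.stack([(u-P["cx"])/f*d,(v-P["cy"])/f*d,d,np.ones_like(d)],-1)
    return (c@np.array(P["world_from_camera"]).T)[...,:3]
E
python3 - <<'E'
from h import *
ims=[]
for n in ("scene","top"):
    im,d,P=snap(n); ims.append(im); W=cloud(d,P); np.savez(f"{n}.npz",im=im,d=d,W=W)
    print(n,P["fovy"],np.round(P["world_from_camera"],3).tolist())
    for q in ("vise","jaw_post","bracket","hook_stand","gear","bearing","screwdriver"):
        for r in arm.silhouettes(n,q):
            if r["confidence"]<.3: continue
            m=r["region"]&(d>0); p=W[m]
            print(q,round(r["confidence"],2),np.round(r["xy"]),m.sum(),"med",np.round(np.median(p,0),3),"lo",np.round(np.percentile(p,2,0),3),"hi",np.round(np.percentile(p,98,0),3))
    cv2.imwrite(f"pics/{n}.png",im)
print(arm.sense())
E
```

```text
pics
scene 49.77834022090174 [[0.684, 0.626, -0.375, 0.985], [0.729, -0.579, 0.365, -0.409], [0.011, -0.523, -0.852, 1.127], [0.0, 0.0, 0.0, 1.0]]
vise 0.9 [249. 332.] 4481 med [ 0.58  -0.238  0.072] lo [ 0.425 -0.29   0.012] hi [ 0.665 -0.161  0.126]
vise 0.68 [228. 281.] 1129 med [ 0.495 -0.208  0.155] lo [ 0.469 -0.242  0.066] hi [ 0.505 -0.167  0.229]
jaw_post 0.62 [247. 323.] 2120 med [ 0.554 -0.232  0.08 ] lo [ 0.5   -0.271  0.056] hi [ 0.617 -0.177  0.127]
jaw_post 0.58 [337. 207.] 3160 med [0.448 0.164 0.013] lo [0.365 0.103 0.   ] hi [0.542 0.226 0.19 ]
bracket 0.63 [229. 280.] 1143 med [ 0.495 -0.208  0.157] lo [ 0.461 -0.24   0.066] hi [ 0.505 -0.164  0.229]
bracket 0.61 [193. 232.] 2066 med [ 0.307 -0.172  0.093] lo [ 0.263 -0.207  0.008] hi [ 0.35  -0.135  0.23 ]
bracket 0.61 [152. 353.] 1032 med [ 0.487 -0.406  0.05 ] lo [ 0.434 -0.429  0.004] hi [ 0.515 -0.382  0.179]
hook_stand 0.57 [338. 204.] 2970 med [0.446 0.164 0.013] lo [0.369 0.104 0.007] hi [0.541 0.223 0.19 ]
gear 0.56 [375. 330.] 1548 med [ 0.752 -0.024  0.025] lo [ 0.705 -0.066  0.006] hi [0.796 0.026 0.037
[... 1736 characters left out ...]
.229]
{'time': 0.8, 'qpos': array([-1.29140058e+00,  2.76354503e-01, -2.63516664e-02,  1.26800645e+00,
        2.83452398e-05,  1.46736443e+00]), 'qvel': array([-1.38711556e-03, -1.02406102e-03, -5.25652875e-04,  5.15081034e-05,
        7.71268414e-05,  7.32418620e-04]), 'effort': array([-5.83644087e-04, -4.45426476e+01,  2.95543814e+01,  4.53191496e-04,
       -1.94404588e-04,  2.15956874e-06]), 'ee_pos': array([ 0.23345095, -0.57978528,  0.2393644 ]), 'tool_rot': array([ 3.14150647e+00, -1.95512241e-05,  3.82827645e-01]), 'wrist_force': array([-0.52152695, -0.37445149, -0.23398122]), 'torque': array([ 0.03586329, -0.00147524,  0.01618374]), 'grasp_force': 0.0, 'width': 0.08509043960689078}
```

```bash
python3 - <<'E'
from h import *
Z={n:np.load(n+".npz") for n in("scene","top")}
im=Z["scene"]["im"]; cv2.imwrite("pics/crop.png",cv2.resize(im[180:420,110:430],None,fx=2.5,fy=2.5,interpolation=cv2.INTER_CUBIC))
def rect(W,lo,hi,name):
    m=np.all((W>lo)&(W<hi),-1)&(W[...,2]>0); p=W[m]
    (c,s,a)=cv2.minAreaRect((p[:,:2]*1000).astype(np.float32))
    q=p[:,:2]-p[:,:2].mean(0); w,v=np.linalg.eigh(q.T@q); 
    print(name,len(p),"rect",np.round(c,1),np.round(s,1),round(a,1),"mean",np.round(p.mean(0),4),"major ang",round(np.degrees(np.arctan2(v[1,1],v[0,1]))%180,1))
for n in Z:
    W=Z[n]["W"]
    rect(W,[.53,-.31,.121],[.68,-.15,.135],n+" post top")
    rect(W,[.44,-.28,.215],[.54,-.14,.24],n+" tab top")
    rect(W,[.36,-.30,.088],[.46,-.10,.1],n+" fixed jaw top")
    rect(W,[.33,.05,.14],[.6,.27,.2],n+" hook bar+upright")
    rect(W,[.33,.05,.006],[.6,.27,.02],n+" hook base")
    rect(W,[.33,-.35,.03],[.7,-.1,.135],n+" vise")
    rect(W,[.24,-.24,.215],[.38,-.11,.26],n+" lookalike A")
    rect(W,[.42,-.47,.165],[.55,-.35,.20],n+" lookalike B")
E
```

```text
scene post top 152 rect [ 589.8 -236.3] [39.4 17.6] 77.2 mean [ 0.5902 -0.2361  0.1262] major ang 74.5
scene tab top 178 rect [ 492.2 -207.4] [43.8 13.2] 74.3 mean [ 0.4935 -0.2082  0.2255] major ang 74.8
scene fixed jaw top 325 rect [ 443.7 -198. ] [100.6  53.3] 77.4 mean [ 0.4352 -0.2182  0.0946] major ang 86.1
scene hook bar+upright 435 rect [464.  159.7] [ 26.2 148.9] 75.4 mean [0.4417 0.165  0.1777] major ang 169.1
scene hook base 2235 rect [467.1 166.6] [259.2 196.1] 1.0 mean [0.463  0.1606 0.012 ] major ang 171.7
scene vise 4131 rect [ 490.4 -210.3] [100.  345.1] 75.5 mean [ 0.5421 -0.2256  0.0777] major ang 165.4
scene lookalike A 242 rect [ 298.  -169.7] [59.  18.3] 30.5 mean [ 0.3011 -0.1701  0.2263] major ang 31.4
scene lookalike B 161 rect [ 471.3 -405.5] [44.1 12.2] 16.0 mean [ 0.4727 -0.4058  0.1765] major ang 16.4
top post top 133 rect [ 587.9 -236.5] [39.8 17. ] 76.8 mean [ 0.5874 -0.2359  0.1257] major ang 75.8
top tab top 161 rect [ 490.4 -207.8] [44.1 12.3] 75.0 mean [ 0.4898 -0.207   0.226 ] major ang 75.0
top fixed jaw top 898 rect [ 434.4 -198.3] [104.4  52.1] 88.0 mean [ 0.4377 -0.2018  0.0942] major ang 84.1
top hook bar+upright 487 rect [463.4 162.7] [ 25.8 147.9] 78.2 mean [0.4449 0.1647 0.1833] major ang 168.8
top hook base 2912 rect [473.5 175.9] [181.6 265. ] 81.1 mean [0.4521 0.1598 0.0114] major ang 168.4
top vise 3816 rect [ 489.2 -210.8] [100.6 341.4] 75.4 mean [ 0.5171 -0.2134  0.08  ] major ang 165.6
top lookalike A 272 rect [ 296.4 -169.4] [57.3 16.1] 29.9 mean [ 0.2969 -0.1686  0.2279] major ang 30.9
top lookalike B 168 rect [ 469.7 -405.8] [43.5 14.3] 16.0 mean [ 0.4691 -0.4045  0.1751] major ang 15.0
```

View pics/scene.png

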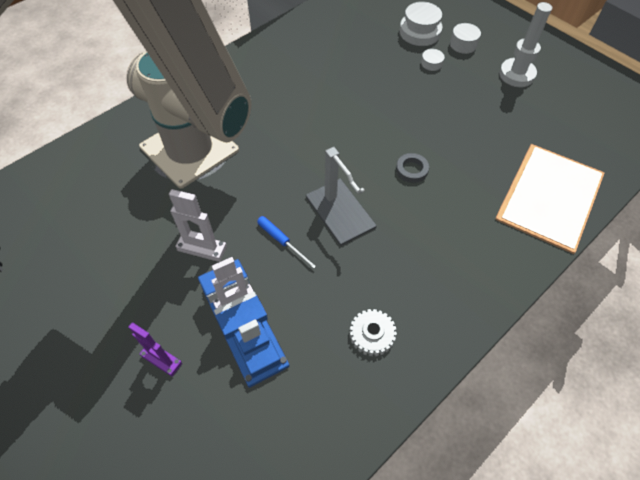

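View pics/crop.png

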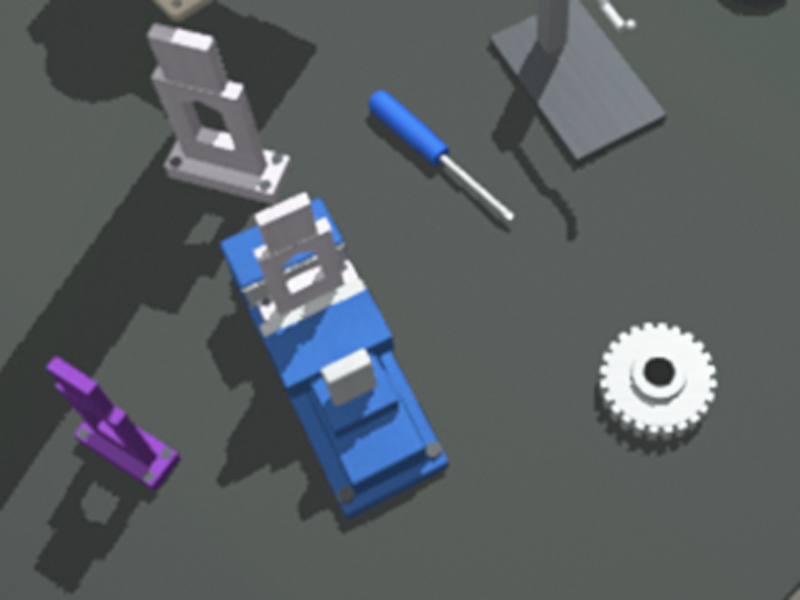

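View pics/top.png

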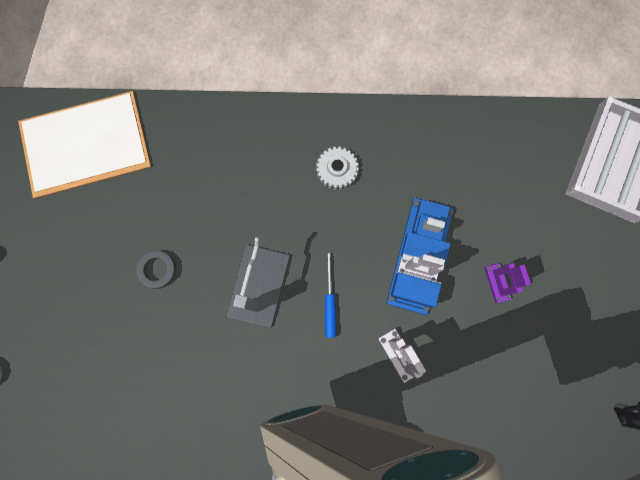

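Candidates for the bracket, in scene pixels: silver in the vise (229,270) with a 44 mm tab and its top at 50+178 mm, larger silver (193,232) with a 57 mm tab and 230 mm tall, and purple (152,353). The one in the vise fits: it isn't purple and it is the smaller of the other two, as the crop confirms. The scene shows the jaw post at about (249,330). The J-hook upright is at (333,155), with its tip at (360,188) on the world +x side.

Next I move above the post, with yaw at 75°.

```bash
python3 -m pendant '[{"linear":[0.5,0.5,0.8],"roll":0.4},{"linear":[0.9,0.9,0.3],"roll":0.4},{"linear":[0.9,0.9,0],"roll":0.4},{"linear":[0.9,0.9,0],"roll":0.4},{"linear":[0.9,0.9,0],"roll":0.4},{"linear":[0.9,0.9,0],"roll":0.4},{"linear":[0.9,0.9,0],"roll":0.4},{"linear":[0.9,0.9,0],"roll":0.4}]' 85 && python3 -m pendant '[{"linear":[0.9,0.85,0],"roll":0.4},{"linear":[0.9,0.85,0],"roll":0.4},{"linear":[0.9,0.85,0],"roll":0.4},{"linear":[0.9,0.85,0],"roll":0.4},{"linear":[0.9,0.85,0],"roll":0.4},{"linear":[0.9,0.85,0],"roll":0.4},{"linear":[0.9,0.9,0],"roll":0.4},{"linear":[0.9,0.8,0],"roll":0.3}]'
python3 - <<'E'
from h import *
im,d,P=snap("wrist"); W=cloud(d,P); np.savez("w1.npz",im=im,d=d,W=W); cv2.imwrite("pics/w1.png",im)
s=arm.sense(); print(s["ee_pos"],s["tool_rot"],s["time"])
for lo,hi,n in (([.53,-.31,.119],[.68,-.15,.135],"post"),([.44,-.28,.215],[.54,-.14,.24],"tab")):
    m=np.all((W>lo)&(W<hi),-1); p=W[m]
    if len(p)>20:
        print(n,len(p),p.mean(0),cv2.minAreaRect((p[:,:2]*1000).astype(np.float32)))
E
```

```text
time: 1.6
ee_pos: [0.4043, -0.4088, 0.267]
tool_rot: [3.141, 0.0, 0.865]
wrist_force: [-0.5, -1.2, 0.7]
width: 0.0852
grasp_force: 0.0
time: 2.4
ee_pos: [0.5843, -0.2386, 0.2669]
tool_rot: [3.141, -0.0, 1.33]
wrist_force: [-0.3, -0.6, -0.4]
width: 0.0848
grasp_force: 0.0
[ 0.58746582 -0.23587021  0.26676464] [ 3.13878635e+00 -2.98304013e-03  1.33461279e+00] 2.45
post 1136 [ 0.58887494 -0.23595206  0.12690345] ((588.8023681640625, -237.1359405517578), (39.60352325439453, 15.436630249023438), 76.06073760986328)
tab 3247 [ 0.49352958 -0.20751965  0.22581768] ((491.170654296875, -208.68994140625), (44.29027557373047, 13.017075538635254), 75.19694519042969)
```

```bash
python3 -m pendant '[{"linear":[0.05,0,-1],"roll":0},{"linear":[0,0,-1],"roll":0},{"linear":[0,0,-1],"roll":0},{"linear":[0,0,-1],"roll":0},{"linear":[0,0,-1],"roll":0},{"linear":[0,0,-1],"roll":0},{"linear":[0,0,-0.7],"roll":0},{"linear":[0,0,0],"roll":0}]' && python3 -m pendant '[{"linear":[0,0,0],"roll":0},{"linear":[0,0,0],"roll":0},{"linear":[0,0,0],"roll":0},{"linear":[0,0,0],"roll":0},{"linear":[0,0,0],"roll":0},{"linear":[0,0,0],"roll":0}]' 5
```

```text
time: 3.25
ee_pos: [0.5822, -0.2386, 0.0961]
tool_rot: [-3.135, -0.002, 1.328]
wrist_force: [-0.4, -0.2, 0.1]
width: 0.085
grasp_force: 0.0
time: 3.85
ee_pos: [0.5858, -0.2402, 0.1005]
tool_rot: [3.139, 0.0, 1.327]
wrist_force: [2.1, -0.6, 4.0]
width: 0.0151
grasp_force: 59.4
```

```bash
python3 -m pendant '[{"linear":[0.24,-0.065,0],"roll":0},{"linear":[0.24,-0.065,0],"roll":0},{"linear":[0.24,-0.065,0],"roll":0},{"linear":[0.24,-0.065,0],"roll":0},{"linear":[0.24,-0.065,0],"roll":0},{"linear":[0.24,-0.065,0],"roll":0},{"linear":[0.24,-0.065,0],"roll":0},{"linear":[0,0,0],"roll":0}]'
```

```text
time: 4.65
ee_pos: [0.6273, -0.2509, 0.1005]
tool_rot: [3.141, -0.001, 1.327]
wrist_force: [-1.4, 2.6, 6.2]
width: 0.0151
grasp_force: 59.9
```

```bash
python3 -m pendant '[{"linear":[0.04,-0.01,0],"roll":0},{"linear":[0.04,-0.01,0],"roll":0},{"linear":[0.04,-0.01,0],"roll":0},{"linear":[0,0,0],"roll":0}]'
```

```text
time: 5.05
ee_pos: [0.6285, -0.2512, 0.1005]
tool_rot: [-3.139, -0.001, 1.327]
wrist_force: [-5.1, 3.4, 8.8]
width: 0.0154
grasp_force: 60.3
```

```bash
python3 -m pendant '[{"linear":[0.06,-0.015,0],"roll":0},{"linear":[0.06,-0.015,0],"roll":0},{"linear":[0,0,0],"roll":0},{"linear":[0,0,0],"roll":0}]'
```

```text
time: 5.45
ee_pos: [0.6285, -0.2512, 0.1005]
tool_rot: [-3.133, -0.0, 1.327]
wrist_force: [-12.9, 3.9, 13.8]
width: 0.0151
grasp_force: 60.9
```

```bash
python3 -m pendant '[{"linear":[-0.16,0.04,0],"roll":0},{"linear":[0,0,0],"roll":0}]' && python3 -m pendant '[{"linear":[0,0,0],"roll":0},{"linear":[0,0,0],"roll":0},{"linear":[0,0,0],"roll":0},{"linear":[0,0,0.3],"roll":0},{"linear":[0,0,0.7],"roll":0},{"linear":[0,0,1],"roll":0},{"linear":[0,0,1],"roll":0},{"linear":[0,0,1],"roll":0}]' 85 && python3 -m pendant '[{"linear":[0,0,1],"roll":0},{"linear":[0,0,1],"roll":0},{"linear":[0,0,1],"roll":0},{"linear":[0,0,1],"roll":0},{"linear":[0,0,1],"roll":0},{"linear":[0,0,0],"roll":0}]'
```

```text
time: 5.65
ee_pos: [0.6285, -0.2512, 0.1005]
tool_rot: [3.141, -0.001, 1.327]
wrist_force: [-2.1, 1.8, 6.7]
width: 0.0155
grasp_force: 60.2
time: 6.45
ee_pos: [0.6287, -0.2517, 0.2006]
tool_rot: [3.142, 0.0, 1.328]
wrist_force: [0.6, -0.5, 0.1]
width: 0.0854
grasp_force: 0.0
time: 7.05
ee_pos: [0.6306, -0.2526, 0.3297]
tool_rot: [3.133, 0.002, 1.328]
wrist_force: [0.7, 0.5, -0.1]
width: 0.0849
grasp_force: 0.0
```

```bash
python3 -m pendant '[{"linear":[-0.8,0.25,0],"roll":0},{"linear":[-0.8,0.25,0],"roll":0},{"linear":[-0.8,0.25,0],"roll":0},{"linear":[-0.8,0.25,0],"roll":-0.05},{"linear":[-0.8,0.25,0],"roll":-0.05},{"linear":[-0.8,0.25,0],"roll":0},{"linear":[-0.8,0.25,0],"roll":0},{"linear":[0,0,0],"roll":0}]'
python3 - <<'E'
from h import *
im,d,P=snap("wrist"); W=cloud(d,P); cv2.imwrite("pics/w2.png",im)
arm.snapshot("top") 
for _ in range(2):
    s=arm.sense(); print(s["ee_pos"],s["tool_rot"],s["time"])
for lo,hi,n in (([.56,-.31,.119],[.72,-.15,.135],"post"),([.44,-.28,.215],[.54,-.14,.24],"tab")):
    m=np.all((W>lo)&(W<hi),-1); p=W[m]
    if len(p)>20: print(n,len(p),p.mean(0),cv2.minAreaRect((p[:,:2]*1000).astype(np.float32)))
E
```

```text
time: 7.85
ee_pos: [0.4863, -0.2068, 0.3237]
tool_rot: [-3.139, -0.0, 1.313]
wrist_force: [-0.4, 0.2, 0.3]
width: 0.0849
grasp_force: 0.0
[ 0.4886771  -0.20788211  0.32395452] [ 3.14130669e+00 -1.81171102e-05  1.31268044e+00] 7.95
[ 0.4886771  -0.20788211  0.32395452] [ 3.14130669e+00 -1.81171102e-05  1.31268044e+00] 7.95
post 921 [ 0.628826   -0.24661303  0.12623439] ((629.666015625, -247.9074249267578), (40.151771545410156, 16.3497257232666), 74.95744323730469)
tab 1324 [ 0.49136455 -0.20692286  0.22787268] ((490.8475341796875, -208.4539031982422), (44.01248550415039, 11.87576961517334), 75.62342071533203)
```

View pics/w2.png

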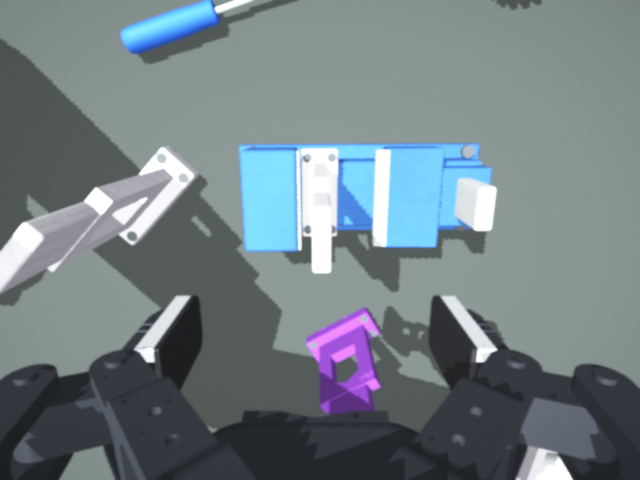

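The wrist view shows the jaw open and clear of the foot. The tab top is at (321,270), centred between the fingers at columns 200 and 432. I descend and grip.

```bash
python3 -m pendant '[{"linear":[0.02,0,-1],"roll":0},{"linear":[0,0,-1],"roll":0},{"linear":[0,0,-1],"roll":0},{"linear":[0,0,-1],"roll":0},{"linear":[0,0,-0.8],"roll":0},{"linear":[0,0,-0.4],"roll":0},{"linear":[0,0,0],"roll":0},{"linear":[0,0,0],"roll":0}]' && python3 -m pendant '[{"linear":[0,0,0],"roll":0},{"linear":[0,0,0],"roll":0},{"linear":[0,0,0],"roll":0},{"linear":[0,0,0],"roll":0},{"linear":[0,0,0],"roll":0},{"linear":[0,0,0],"roll":0}]' 4
```

```text
time: 8.75
ee_pos: [0.49, -0.2083, 0.1948]
tool_rot: [3.141, 0.0, 1.313]
wrist_force: [-0.5, -0.7, -0.1]
width: 0.0848
grasp_force: 0.0
time: 9.35
ee_pos: [0.4895, -0.2081, 0.1947]
tool_rot: [3.141, 0.0, 1.313]
wrist_force: [-0.3, 0.4, 1.6]
width: 0.0112
grasp_force: 59.0
```

```bash
python3 -m pendant '[{"linear":[0,0,0.2],"roll":0},{"linear":[0,0,0.6],"roll":0},{"linear":[0,0,1],"roll":0},{"linear":[0,0,1],"roll":0},{"linear":[0,0,1],"roll":0},{"linear":[0,0,0.8],"roll":0},{"linear":[0,0,0.4],"roll":0},{"linear":[0,0,0],"roll":0}]'
python3 - <<'E'
from h import *
for n in("scene","top"):
    W=np.load(n+".npz")["W"]
    m=np.all((W>[.33,.05,.155])&(W<[.6,.27,.21]),-1); p=W[m]
    b=p[p[:,0]>.405]
    vx,vy,x0,y0=cv2.fitLine((b[:,:2]*1000).astype(np.float32),cv2.DIST_HUBER,0,.1,.01).ravel()
    u=np.array([vx,vy])*np.sign(vx); t=(p[:,:2]*1000-[x0,y0])@u
    end=t.max(); th=np.array([x0,y0])+u*(end-31)
    print(n,len(b),"ang",np.degrees(np.arctan2(u[1],u[0])),"throat from tip",th,"len",t.max()-t.min(), "from upright",np.array([x0,y0])+u*(t.min()+117.5))
    for k in range(-110,60,10):
        q=p[(t>end-31+k-5)&(t<end-31+k+5)]
        if len(q): print(k,len(q),np.round(np.percentile(q[:,2],90),4),end="; ")
    print()
    m=np.all((W>[.3,.03,.008])&(W<[.62,.29,.016]),-1).astype(np.uint8)
    m=cv2.morphologyEx(m,cv2.MORPH_OPEN,np.ones((5,5))); c,s,a=cv2.minAreaRect((W[m>0][:,:2]*1000).astype(np.float32)); print("base",c,s,a)
E
```

```text
time: 10.15
ee_pos: [0.4897, -0.2082, 0.3204]
tool_rot: [3.14, 0.001, 1.313]
wrist_force: [0.6, -0.3, -3.3]
width: 0.0113
grasp_force: 58.9
scene 311 ang -11.657651 throat from tip [506.86609476 151.7590766 ] len 149.253758415792 from upright [506.12788454 151.91138365]
-110 52 0.191; -100 58 0.1922; -90 65 0.191; -80 16 0.1896; -70 15 0.1899; -60 15 0.1909; -50 16 0.1903; -40 15 0.1901; -30 20 0.1888; -20 23 0.1826; -10 18 0.1787; 0 16 0.1764; 10 12 0.1762; 20 17 0.192; 30 13 0.1943; 
base (452.6961975097656, 165.61288452148438) (109.89361572265625, 166.25758361816406) 77.20433807373047
top 364 ang -12.531063 throat from tip [505.07510306 152.30366859] len 147.8875923679459 from upright [505.67292224 152.17079519]
-110 77 0.191; -100 76 0.1915; -90 35 0.1914; -80 26 0.191; -70 25 0.1906; -60 24 0.1897; -50 23 0.1891; -40 25 0.1894; -30 23 0.1894; -20 21 0.1841; -10 25 0.1764; 0 21 0.1758; 10 25 0.1761; 20 24 0.1919; 30 11 0.1939; 
base (453.80987548828125, 164.05105590820312) (109.56476593017578, 172.03964233398438) 77.4849624633789
```

```bash
python3 -m pendant '[{"linear":[0.3,0.4,0],"roll":0},{"linear":[0.5,0.8,0],"roll":0},{"linear":[0.5,1,0],"roll":0.05},{"linear":[0.5,1,0],"roll":0.05},{"linear":[0.5,1,0],"roll":0.05},{"linear":[0.5,1,0],"roll":0.05},{"linear":[0.4,1,0],"roll":0.05},{"linear":[0.4,1,0],"roll":0.04}]' && python3 -m pendant '[{"linear":[0.3,1,0],"roll":0},{"linear":[0.1,1,0],"roll":0},{"linear":[0,1,0],"roll":0},{"linear":[0,1,0],"roll":0},{"linear":[0,1,0],"roll":0},{"linear":[0,0.8,0],"roll":0},{"linear":[0,0.6,0],"roll":0},{"linear":[0,0.1,0],"roll":0}]'
python3 - <<'E'
from h import *
im,d,P=snap("wrist"); W=cloud(d,P); cv2.imwrite("pics/w3.png",im); np.savez("w3.npz",W=W,im=im)
im,d,P=snap("scene"); cv2.imwrite("pics/s3.png",cv2.resize(im[60:360,200:600],None,fx=2,fy=2))
s=arm.sense(); print(s["ee_pos"],s["tool_rot"],s["time"])
m=np.all((W>[.33,.05,.155])&(W<[.56,.27,.21]),-1); print(m.sum())
E
```

```text
time: 10.95
ee_pos: [0.5787, -0.0257, 0.3169]
tool_rot: [-3.138, -0.0, 1.357]
wrist_force: [0.2, -0.0, -2.9]
width: 0.0112
grasp_force: 58.9
time: 11.75
ee_pos: [0.5884, 0.1366, 0.3176]
tool_rot: [-3.139, 0.0, 1.359]
wrist_force: [-0.4, -1.3, -4.0]
width: 0.0116
grasp_force: 58.9
[0.58877143 0.13490018 0.31834268] [-3.14013989e+00  1.07530069e-03  1.35714018e+00] 11.85
4422
```

View pics/w3.png

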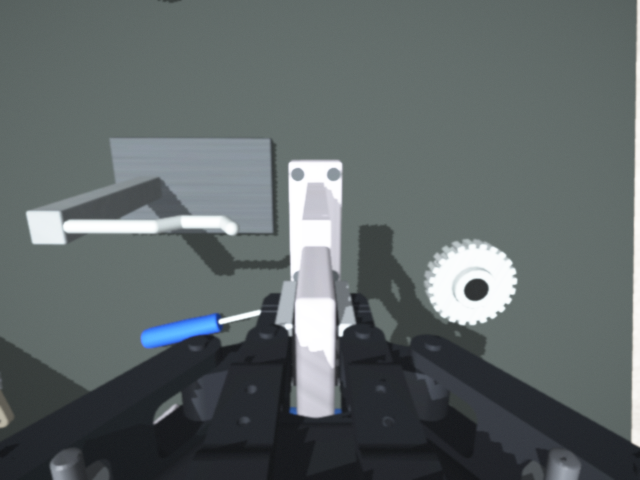

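View pics/s3.png

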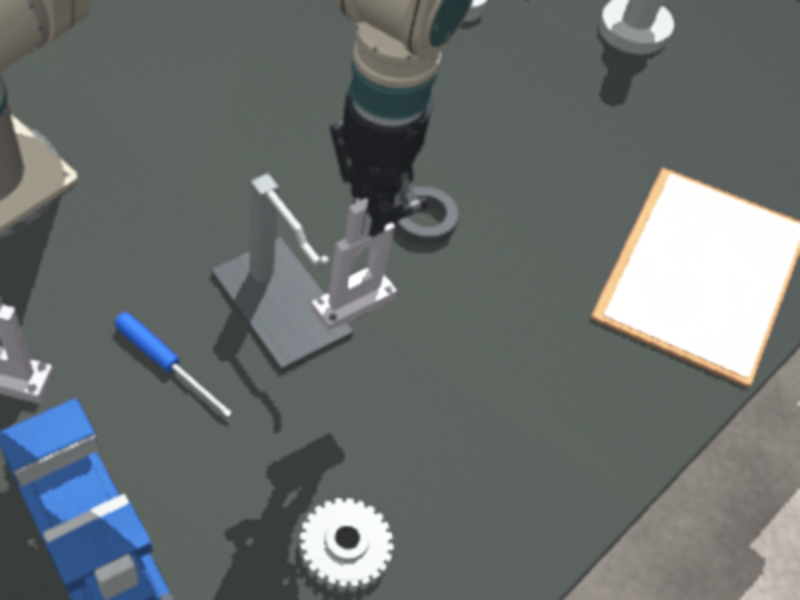

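The wrist view shows the bar running along row ~227 from (50,227) to the tip at (233,229), square to the bracket, whose foot is at (315,165) and tab at (316,260). The scene view shows it upright at the loading side. I refine the relative offset.

```bash
python3 - <<'E'
from h import *
W=np.load("w3.npz")["W"]
m=np.all((W>[.33,.05,.155])&(W<[.56,.27,.21]),-1); p=W[m]; 
b=p[(p[:,0]>.41)&(p[:,2]>.165)]
vx,vy,x0,y0=cv2.fitLine((b[:,:2]*1000).astype(np.float32),cv2.DIST_HUBER,0,.1,.01).ravel()
u=np.array([vx,vy])*np.sign(vx); t=(p[:,:2]*1000-[x0,y0])@u
print("ang",np.degrees(np.arctan2(u[1],u[0])),"throat",np.array([x0,y0])+u*(t.max()-31),"tipz",p[t>t.max()-8][:,2].max())
t0=t.max()-31
for k in range(-60,40,10):
    q=p[abs(t-t0-k)<5]
    if len(q): print(k,np.round(np.percentile(q[:,2],95),4),end="; ")
print()
for lo,hi,n in (([.55,.05,.185],[.64,.22,.200],"foot top"),([.55,.05,.28],[.64,.22,.303],"shoulder"),([.55,.05,.335],[.64,.22,.37],"tab top")):
    q=W[np.all((W>lo)&(W<hi),-1)]
    if len(q)>20: print(n,len(q),np.round(q.mean(0),4),np.round(np.percentile(q[:,2],[5,50,95]),4),cv2.minAreaRect((q[:,:2]*1000).astype(np.float32)))
E
```

```text
ang -13.183262 throat [506.05376126 153.30968368] tipz 0.19447186756423418
-60 0.1903; -50 0.1902; -40 0.19; -30 0.1902; -20 0.1854; -10 0.1761; 0 0.1761; 10 0.1765; 20 0.1927; 30 0.194; 
foot top 3393 [0.5921 0.1492 0.1913] [0.1899 0.1914 0.1926] ((589.58544921875, 138.04925537109375), (85.80168151855469, 36.014312744140625), 78.01825714111328)
shoulder 1045 [0.5951 0.1631 0.2964] [0.2842 0.2982 0.3005] ((594.7255859375, 161.4737548828125), (12.404248237609863, 12.042196273803711), 77.76641082763672)
tab top 20546 [0.5914 0.1423 0.3582] [0.3428 0.3599 0.3686] ((592.853515625, 137.7260284423828), (85.68253326416016, 42.558746337890625), 1.1069496870040894)
```

```bash
python3 -m pendant '[{"linear":[0,0,-0.4],"roll":0},{"linear":[0,0,-0.8],"roll":0},{"linear":[0,0,-0.8],"roll":0},{"linear":[0,0,-0.6],"roll":0},{"linear":[0,0,-0.4],"roll":0},{"linear":[0,0,0],"roll":0},{"linear":[0,0,0],"roll":0}]' && python3 -m pendant '[{"linear":[-0.3,0.06,0],"roll":0},{"linear":[-0.5,0.1,0],"roll":0},{"linear":[-0.5,0.1,0],"roll":0},{"linear":[-0.5,0.1,0],"roll":0},{"linear":[-0.5,0.1,0],"roll":0},{"linear":[-0.5,0.1,0],"roll":0},{"linear":[-0.3,0.07,0],"roll":0},{"linear":[-0.2,0.05,0],"roll":0}]' && python3 -m pendant '[{"linear":[0,0,0],"roll":0},{"linear":[0,0,0],"roll":0},{"linear":[0,0,0],"roll":0}]'
python3 - <<'E'
from h import *
im,d,P=snap("wrist"); cv2.imwrite("pics/w4.png",im)
print(arm.sense()["ee_pos"],arm.sense()["wrist_force"])
im,d,P=snap("scene"); cv2.imwrite("pics/s4.png",cv2.resize(im[120:280,240:440],None,fx=3.5,fy=3.5,interpolation=cv2.INTER_CUBIC))
E
```

```text
time: 12.55
ee_pos: [0.5895, 0.1344, 0.2446]
tool_rot: [3.141, -0.0, 1.356]
wrist_force: [-0.1, 0.4, -3.5]
width: 0.0113
grasp_force: 58.9
time: 13.35
ee_pos: [0.5057, 0.1518, 0.2444]
tool_rot: [3.141, 0.0, 1.357]
wrist_force: [0.4, 0.1, -3.4]
width: 0.0113
grasp_force: 58.9
time: 13.65
ee_pos: [0.5073, 0.1516, 0.2443]
tool_rot: [3.141, -0.0, 1.356]
wrist_force: [0.4, -0.4, -4.3]
width: 0.0118
grasp_force: 58.9
[0.50724415 0.15150512 0.24428901] [-0.42795928 -0.0280545  -4.13901522]
```

View pics/w4.png

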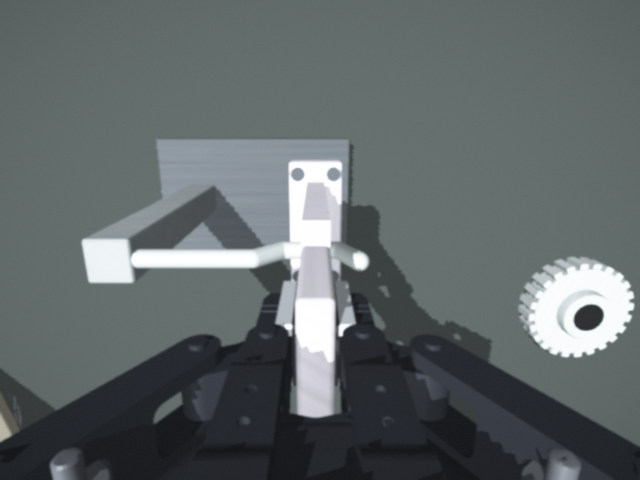

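View pics/s4.png

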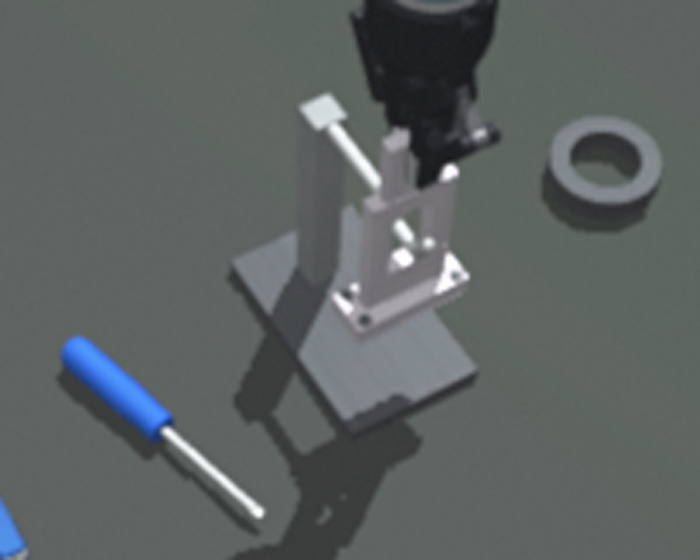

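The bar passes through the window: the tip at (360,262) is on one side and the dip at (275,252) on the other. I lower gently.

```bash
python3 -m pendant '[{"linear":[-0.05,0.01,-0.1],"roll":0},{"linear":[0,0,-0.2],"roll":0},{"linear":[0,0,-0.2],"roll":0},{"linear":[0,0,-0.2],"roll":0},{"linear":[0,0,-0.2],"roll":0},{"linear":[0,0,-0.15],"roll":0},{"linear":[0,0,-0.08],"roll":0},{"linear":[0,0,-0.06],"roll":0}]' && python3 -m pendant '[{"linear":[0,0,-0.04],"roll":0},{"linear":[0,0,-0.04],"roll":0},{"linear":[0,0,-0.04],"roll":0},{"linear":[0,0,0],"roll":0}]'
```

```text
time: 14.55
ee_pos: [0.5054, 0.1519, 0.2143]
tool_rot: [-3.141, 0.0, 1.356]
wrist_force: [0.2, 0.2, -4.4]
width: 0.0114
grasp_force: 58.8
time: 14.95
ee_pos: [0.5054, 0.1518, 0.2115]
tool_rot: [-3.142, -0.0, 1.356]
wrist_force: [-0.2, 0.5, -3.9]
width: 0.0116
grasp_force: 58.8
```

```bash
python3 -m pendant '[{"linear":[0,0,-0.03],"roll":0},{"linear":[0,0,-0.02],"roll":0},{"linear":[0,0,0],"roll":0}]' && python3 -m pendant '[{"linear":[0,0,-0.02],"roll":0},{"linear":[0,0,-0.02],"roll":0},{"linear":[0,0,0],"roll":0}]'
```

```text
time: 15.25
ee_pos: [0.5057, 0.152, 0.2108]
tool_rot: [3.141, -0.001, 1.356]
wrist_force: [0.2, 0.8, -1.6]
width: 0.0111
grasp_force: 59.3
time: 15.55
ee_pos: [0.506, 0.1523, 0.2104]
tool_rot: [3.14, -0.001, 1.357]
wrist_force: [-2.0, 0.5, 5.4]
width: 0.0112
grasp_force: 60.1
```

```bash
python3 -m pendant '[{"linear":[0,0,0.02],"roll":0},{"linear":[0,0,0],"roll":0},{"linear":[0,0,0],"roll":0}]' && python3 -m pendant '[{"linear":[0,0,0],"roll":0},{"linear":[0,0,0],"roll":0},{"linear":[0,0,0],"roll":0},{"linear":[0,0,0],"roll":0}]' 18 && python3 -m pendant '[{"linear":[0,0,0],"roll":0},{"linear":[0,0,0],"roll":0},{"linear":[0,0,0],"roll":0},{"linear":[0,0,0],"roll":0},{"linear":[0,0,0],"roll":0},{"linear":[0,0,0],"roll":0}]' 50
```

```text
time: 15.85
ee_pos: [0.506, 0.1522, 0.2104]
tool_rot: [3.14, -0.001, 1.356]
wrist_force: [-1.1, 2.5, 5.4]
width: 0.0115
grasp_force: 60.0
time: 16.25
ee_pos: [0.5051, 0.1516, 0.2093]
tool_rot: [-3.141, 0.001, 1.356]
wrist_force: [-0.7, 0.7, -0.2]
width: 0.0183
grasp_force: 0.0
time: 16.85
ee_pos: [0.5055, 0.1519, 0.2098]
tool_rot: [3.142, 0.0, 1.356]
wrist_force: [-0.4, 0.4, -0.5]
width: 0.05
grasp_force: 0.0
```

Now straight up and check.

```bash
python3 -m pendant '[{"linear":[0,0,0.2],"roll":0},{"linear":[0,0,0.5],"roll":0},{"linear":[0,0,0.7],"roll":0},{"linear":[0,0,1],"roll":0},{"linear":[0,0,1],"roll":0},{"linear":[0,0,1],"roll":0},{"linear":[0,0,1],"roll":0},{"linear":[0,0,0.6],"roll":0}]' && python3 -m pendant '[{"linear":[0,0,0],"roll":0},{"linear":[0,0,0],"roll":0},{"linear":[0,0,0],"roll":0},{"linear":[0,0,0],"roll":0},{"linear":[0,0,0],"roll":0},{"linear":[0,0,0],"roll":0},{"linear":[0,0,0],"roll":0},{"linear":[0,0,0],"roll":0}]'
python3 - <<'E'
from h import *
prev=None
im,d,P=snap("wrist"); W=cloud(d,P)
for lo,hi,n in (([.46,.08,.236],[.55,.22,.25],"tab top"),([.46,.08,.07],[.55,.24,.095],"foot top")):
    q=W[np.all((W>lo)&(W<hi),-1)]
    if len(q)>20: print(n,len(q),np.round(q.mean(0),4),np.round(np.percentile(q[:,2],[5,50,95]),4),cv2.minAreaRect((q[:,:2]*1000).astype(np.float32)))
im2,_,_=snap("wrist"); print("diff",cv2.absdiff(im,im2).max())
s,_,_=snap("scene"); s=s[120:280,240:440]
cv2.imwrite("pics/s5.png",np.hstack([cv2.resize(s,(400,320)),cv2.resize(im,(400,320))]))
E
```

```text
time: 17.65
ee_pos: [0.5063, 0.152, 0.3636]
tool_rot: [3.137, -0.002, 1.356]
wrist_force: [0.3, 0.5, 0.3]
width: 0.0498
grasp_force: 0.0
time: 18.45
ee_pos: [0.5054, 0.1519, 0.3597]
tool_rot: [-3.141, 0.0, 1.356]
wrist_force: [0.4, -0.6, 0.2]
width: 0.05
grasp_force: 0.0
tab top 1109 [0.5073 0.1529 0.2439] [0.2423 0.244  0.2452] ((507.0850830078125, 151.39804077148438), (43.91379165649414, 11.568552017211914), 77.59732818603516)
foot top 1502 [0.5103 0.1648 0.0843] [0.0823 0.0844 0.0859] ((508.010009765625, 153.0601348876953), (89.71489715576172, 35.56224822998047), 77.06583404541016)
diff 54
```

View pics/s5.png

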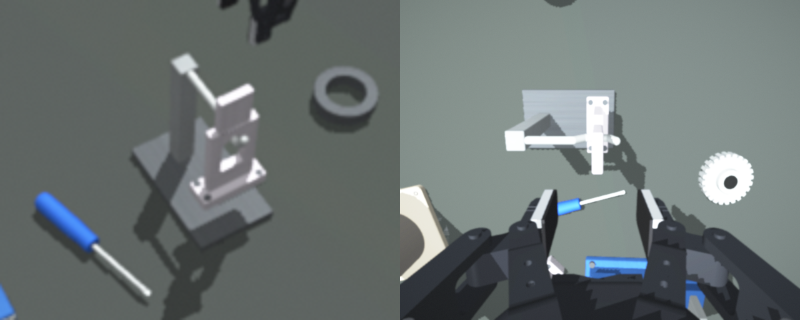

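The bracket hangs on the bar at (598,140) in the right half, upright (tab and foot centres within 2 mm) and square to the hook (-12.5°). The gripper is well clear. I let it settle and hand in.

```bash
python3 -m pendant '[{"linear":[0,0,0],"roll":0},{"linear":[0,0,0],"roll":0},{"linear":[0,0,0],"roll":0},{"linear":[0,0,0],"roll":0},{"linear":[0,0,0],"roll":0},{"linear":[0,0,0],"roll":0},{"linear":[0,0,0],"roll":0},{"linear":[0,0,0],"roll":0}]' && python3 -m pendant '[{"linear":[0,0,0],"roll":0},{"linear":[0,0,0],"roll":0},{"linear":[0,0,0],"roll":0},{"linear":[0,0,0],"roll":0},{"linear":[0,0,0],"roll":0},{"linear":[0,0,0],"roll":0},{"linear":[0,0,0],"roll":0},{"linear":[0,0,0],"roll":0}]'
python3 -c "
from station import arm
print(arm.sign_off())"
```

```text
time: 19.4
ee_pos: [0.5054, 0.1519, 0.3598]
tool_rot: [3.142, 0.0, 1.356]
wrist_force: [-0.8, 0.2, 1.0]
width: 0.0504
grasp_force: 0.0
time: 20.2
ee_pos: [0.5054, 0.1519, 0.3598]
tool_rot: [-3.142, 0.0, 1.356]
wrist_force: [0.6, -0.5, -0.7]
width: 0.05
grasp_force: 0.0
the job is handed in; nothing more can be done
None
```

The job is handed in at about 20 s: the vise jaw is pulled to its end stop and left open, and the bracket hangs upright and square in the hook's throat; the gear, bearing and screwdriver were not touched.

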